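Unhook the dial meter from its charging dock

TASK

Two white handheld meters sit in grey charging docks, each held by a keeper over the tongue at its far end and a low lip at its near end. Take the one with the round dial (not the one with the keypad): raise its near end so that it tilts over the lip, draw it back out from under the keeper, and set it down, without dropping it, flat and face up in the middle of the wooden board, along the board's length. Leave the keypad meter in its dock.

Things in the scene. Friction and masses are not known exactly. Their poses are not given: they have to be found in the camera images.
- meter_dial: White handheld meter with round black dial (sizes in mm: 38 across, 9 high); lies face up in its dock. Body 140 long (x) x 50 wide (y) x 28 high; screen on far half; tongue (20 long, 30 wide, 10 thick) at the bottom of the far end, tip at x=+90, hooks under the keeper. 0.15-0.31 kg. Origin: middle of the 140 mm body's underside; x toward tongue, z out of its face. Grip its sides (along y) near x=-40.
- dock_dial: Fixed grey dock (mm). Origin on the bench below the meter's; x to keeper, z up. Base 210x100x8. Bed top z=22. Near lip x -80 to -73, 40 wide, top z=32. Keeper x 80 to 102, 54 wide, z 37 to 43, over 10 of the tongue; end wall x=94. Level lift strikes the keeper: raise near end 12 deg about the tongue tip, then draw 40 toward -x. -x faces the robot within 20 deg. Finger room down to z=8.
- meter_keys: The meter to leave alone, in another dock like dock_dial: same white body, screen, tongue, size and axes, but with a keypad of nine small black keys instead of a dial. 0.22 kg. Origin: middle of the 140 mm body's underside; x toward its tongue, z up.
- board: Fixed plain wooden board lying flat on the bench, empty, 220 mm long (x) x 130 wide (y) x 12 thick. Origin: centre of its underside, on the bench; x along its length, z up.
Things that resemble listed ones, but are neither listed nor needed, are in the scene too. Leave any turquoise look-alike of the meter_dial alone. Leave any yellow look-alike of the dock_dial alone.

How it is judged:
By the outcome, as a careful person would: the job done as asked, in the order asked, and still so for the second after the job is handed in, with the robot touching nothing.
It also fails if it takes over 42 s, if anything falls off the work surface, if the arm or the gripper's body presses on something with over 40 N, if the wrist force passes 120 N, or if a joint passes its speed limit or range.

ROBOT

A 7-joint arm with a two-finger parallel gripper is mounted at the origin on the work surface. World frame = base frame: x ahead of the robot, y to its left, z up, the work surface at z = 0. Lengths are in m, angles in rad, forces in N, time in s.
With the tool pointing down it reaches from about 0.4 to 0.85 m from the base axis. Payload 10.4 kg.
Tool frame: the origin (TCP) lies midway between the tips of the shut fingers; the grasp point (between the pads) lies 19 mm behind it (env.tcp_to_grasp is the distance from the TCP to the grasp point, in m); z points along the fingers, y is the line along which they close (so a half turn about z gives the same grasp; the last joint's range is limited). The gripper opens to 85 mm and grips with 20 to 120 N. Pads are 22 mm wide; open, the fingers measure 114 mm over their backs; the gripper's body (76 mm by 85 mm) begins 54 mm behind the grasp point. The pads swing forward as they close: fully open they stand 13 mm farther back than shut.
Start: joints at [-1.164, 0.332, -0.065, 1.46, 0.022, 1.35, -0.088], TCP at [0.26, 0.568, 0.231] pointing down, gripper open.
Joint ranges: [-2.6, 2.6], [-0.5, 2.12], [-1.47, 1.34], [0.16, 2.42], [-1.27, 4.41], [0.06, 2.06], [-2.6, 2.6]. Speed limits (rad/s): [2.22, 2.22, 2.79, 2.79, 3.14, 3.14, 3.14].

INTERFACE

Orientations are given as a unit quaternion [w, x, y, z].
In Python, from cell import env, viewer gives the robot as it stands. The module is installed in compiled form; this text tells all that it offers.
- The arm moves only by the tool send_rows, never from a script. Its argument "deltas" is a list of rows, each a list of 3 entries, a list of its own where there are three numbers: the opening, from 0 (shut) to 1 (fully open), then the shift along the world's x, y, z in mm, then the turn, a rotation vector about the world's x, y, z in degrees. A call has exactly 8 rows; each row is the pose to reach, as a shift and turn from the pose commanded when the call began; what a row does not reach only later rows make up. A row lasts 1/8 s, in which the tool goes at most 62.5 mm and 10.7 degrees, less where a joint would pass 70% of its speed; a pose out of reach is approached as far as the arm can. A call with a gripper value outside its range is refused whole. The fingers move at their own pace and stop on an object; "squeeze" is the grip in N (left out, the last holds). Time passes only in rows, so rows that repeat a pose let the fingers close, or fill a call up. It gives the time, the measured TCP pose, the force, the opening and the grip force at its end, in the units of the state.
- env.state(): the state, without advancing time (a new reading comes with each control period).
- viewer.read_camera(name): name is "scene" or "top" or "wrist"; returns a dict with "pixels" (384x512x3 uint8, blue, green, red), "fx", "fy", "cx", "cy" (pixels), "k1" (the pictures are not rectified: a ray, as slopes to the right and down, at radius r is drawn at 1 + k1 r^2 times it, then the intrinsics apply), "R" (3x3) and "t" (3): a world point X has camera coordinates R X + t; the wrist camera has in their place "mount" (4x4, takes a point from camera to tool coordinates, whose origin is the TCP and whose axes are the flange's). Camera axes: x right, y down, z forward; pixel columns grow to the right and rows downward; lengths in m; the calibration is good to about 2 mm. A picture is of the moment at which its call begins: read the wrist's pose just before it. There is no depth.
- env.hand_in(): hands the job in; it is judged then, once.
The state is a dict: "t": time; "q": joint angles; "joint_vel": joint speeds; "effort": joint torques, N m; "ee_pos": TCP position; "eef_rot": TCP orientation; "contact_force": force on the tool from outside, world axes, zero at the start; "torque": the same for the moment, N m; "opening": finger opening in m; "finger_force": force on a finger pad.
Only numpy, scipy, OpenCV 4.12 (cv2) and the standard library are available. Lean on these libraries where they do the work, as an engineer would, in place of code of your own. Each camera call takes 0.05 s, during which the arm holds its last target. There are 200 camera calls.

## Working session

There is one attempt and no reset: what is moved stays moved. The work goes in short steps, Python scripts to look and compute and a tool call to move; the robot and the scene stay as the last step left them, time stands still between calls to the robot, and variables do not carry over. Pictures are saved under pics/ and viewed, at most 10 in all, crops included, and the job is handed in when it is done.

Besides the shell and the picture viewer there is one more tool, called after "Call:" as name(argument=value, ...) on one line, values as JSON. send_rows: Moves the arm, as the interface text tells. Its arguments: {"type":"object","properties":{"deltas":{"type":"array"},"squeeze":{"type":"number"}},"required":["deltas"]}

```bash
mkdir -p pics; cat > h.py <<'E'
import numpy as np, cv2
from cell import env, viewer
from scipy.spatial.transform import Rotation as Ro
def ray(c,uv):
    K=np.array([[c["fx"],0,c["cx"]],[0,c["fy"],c["cy"]],[0,0,1]],float)
    p=np.array(uv,float).reshape(-1,2); d=(p-[c["cx"],c["cy"]])/[c["fx"],c["fy"]]
    u=d.copy()
    for _ in range(30): u=d/(1+c["k1"]*(u**2).sum(1,keepdims=True))
    return np.c_[u,np.ones(len(u))]
def onplane(c,uv,z,st=None):
    v=ray(c,uv)
    if "mount" in c:
        q=np.array(st["eef_rot"]); T=np.eye(4);T[:3,:3]=Ro.from_quat(q[[1,2,3,0]]).as_matrix();T[:3,3]=st["ee_pos"]
        M=T@np.array(c["mount"]); o=M[:3,3]; d=v@M[:3,:3].T
    else:
        R=np.array(c["R"]);t=np.array(c["t"]); o=-R.T@t; d=v@R
    return o+d*((z-o[2])/d[:,2:3])
E
python3 - <<'E'
from h import *
a=viewer.read_camera("scene");b=viewer.read_camera("top")
import pickle;pickle.dump((a,b),open("c.pkl","wb"))
for n,c in(("scene",a),("top",b)):cv2.imwrite(f"pics/{n}.png",cv2.resize(c["pixels"],(796,597),interpolation=cv2.INTER_CUBIC)); 
for c in(a,b): print(c["fx"],c["k1"],np.round(-np.array(c["R"]).T@c["t"],3))
print(env.state(),env.tcp_to_grasp)
E
```

```text
457.78568949815707 -0.07245954315454205 [1.024 0.693 0.629]
384.3142090911049 -0.09739319456150505 [0.304 0.007 0.855]
{'t': 0.1, 'q': array([-1.16361657,  0.33281063, -0.06471494,  1.46085084,  0.02159562,
        1.3498905 , -0.08848933]), 'joint_vel': array([-0.00133508, -0.00319947, -0.00082559, -0.0027211 ,  0.00089427,
        0.0004117 , -0.00037335]), 'effort': array([ 1.43740996e-03, -6.26743484e+01,  4.88705363e-02, -3.92433786e+01,
        1.62049674e-02,  6.86821135e-03, -4.09010170e-05]), 'ee_pos': array([0.26027427, 0.56786352, 0.2305974 ]), 'eef_rot': array([-1.11537243e-04,  2.13218834e-01,  9.77004263e-01, -6.22099157e-04]), 'contact_force': array([-0.42536167,  0.62066195,  0.12867666]), 'torque': array([ 0.00371605, -0.0529554 ,  0.03364995]), 'finger_force': 0.0, 'opening': 0.08545398950893172} 0.0187
```

View pics/scene.png

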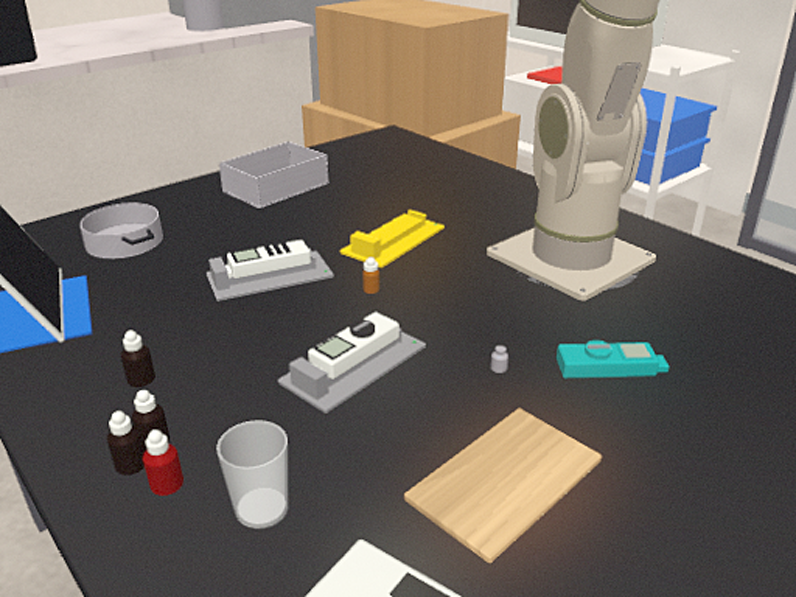

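View pics/top.png

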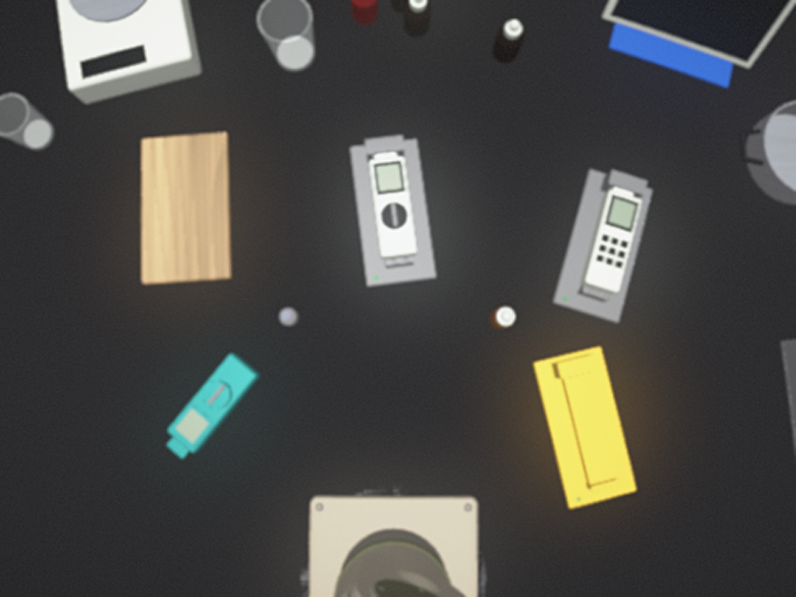

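The candidates in the top picture are the round-dial meter in its grey dock (394,205), the keypad meter in its dock (614,240) and the turquoise look-alike (212,405). I choose (394,205): white, with a round black dial. The board is at (186,208), with its length roughly along world x.

```bash
python3 - <<'E'
from h import *
import pickle
a,c=pickle.load(open("c.pkl","rb"));im=c["pixels"];s=512/796
hsv=cv2.cvtColor(im,cv2.COLOR_BGR2HSV)
def sub(mask,x0,y0,x1,y1):
    m=np.zeros_like(mask);x0,y0,x1,y1=[int(v*s) for v in(x0,y0,x1,y1)];m[y0:y1,x0:x1]=mask[y0:y1,x0:x1];return m
def rect(mask,z,n):
    cs,_=cv2.findContours(mask,cv2.RETR_EXTERNAL,cv2.CHAIN_APPROX_NONE);k=max(cs,key=cv2.contourArea)[:,0,:]
    P=onplane(c,k,z)[:,:2]; r=cv2.minAreaRect((P*1000).astype(np.float32)); b=cv2.boxPoints(r)
    e=b-np.roll(b,1,0);i=np.argmax((e**2).sum(1));v=e[i]*(1 if e[i][0]>0 else -1)
    print(n,"ctr",np.round(r[0],1),"size",np.round(r[1],1),"yaw",round(np.degrees(np.arctan2(v[1],v[0])),1))
V=hsv[...,2];S=hsv[...,1]
w=((V>205)&(S<40)).astype(np.uint8)
g=((V>95)&(S<50)).astype(np.uint8)
wood=((S>60)&(V>110)).astype(np.uint8)
rect(sub(w,345,140,440,290),.05,"white")
rect(sub(g,335,125,450,295),.008,"dock")
rect(sub(wood,125,120,240,295),.012,"board")
d=sub((V<90).astype(np.uint8),378,200,410,232)
u=np.argwhere(d)[:,::-1].mean(0);print("dial",u/s,onplane(c,u,.055)*1000)
x0,y0=int(335*s),int(125*s)
cr=im[y0:int(295*s),x0:int(450*s)]
cv2.imwrite("pics/crop.png",cv2.resize(cr,None,fx=5,fy=5,interpolation=cv2.INTER_CUBIC))
E
```

```text
white ctr [522.    5.8] size [147.5  51.2] yaw 7.8
dock ctr [525.8   6.5] size [221.5 103.4] yaw 7.6
board ctr [525.6 309.5] size [223.3 133.5] yaw 4.0
dial [397.35221354 212.08528646] [[507.12473102  -1.82124397  55.        ]]
```

View pics/crop.png

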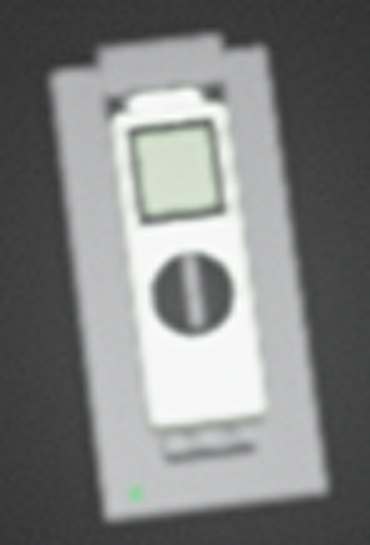

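The crop shows the round black dial at about (193,293) and the screen above it, with the tongue under the keeper at the top. This is the right meter. Moving over it for a wrist look.

Call:
send_rows(deltas=[[1,[25,-60,0],[0,0,4]],[1,[50,-120,0],[0,0,8]],[1,[75,-180,0],[0,0,12]],[1,[95,-240,0],[0,0,16]],[1,[120,-300,0],[0,0,20]],[1,[140,-360,0],[0,0,24]],[1,[160,-420,0],[0,0,28]],[1,[175,-480,0],[0,0,32]]], squeeze=80)

```text
t: 1.1
ee_pos: [0.4327, 0.0972, 0.2313]
eef_rot: [0.0, -0.065, 0.998, 0.0]
contact_force: [1.0, 0.7, 0.2]
opening: 0.0854
finger_force: 0.0
```

Call:
send_rows(deltas=[[1,[10,-45,0],[0,0,0]],[1,[20,-88,0],[0,0,0]],[1,[20,-88,0],[0,0,0]],[1,[20,-88,0],[0,0,0]],[1,[20,-88,0],[0,0,0]],[1,[20,-88,0],[0,0,0]],[1,[20,-88,0],[0,0,0]],[1,[20,-88,0],[0,0,0]]])

```text
t: 2.1
ee_pos: [0.4525, 0.0115, 0.2313]
eef_rot: [-0.0, -0.064, 0.998, 0.0]
contact_force: [-0.5, 1.2, 0.5]
opening: 0.0858
finger_force: 0.0
```

```bash
python3 - <<'E'
from h import *
import pickle
st=env.state();c=viewer.read_camera("wrist");pickle.dump((st,c),open("w.pkl","wb"))
print(st["ee_pos"],st["eef_rot"],st["q"],np.round(c["mount"],3),c["fx"])
cv2.imwrite("pics/w1.png",c["pixels"])
E
```

```text
[0.45246254 0.01145139 0.23132647] [-2.68630734e-05 -6.44608718e-02  9.97920234e-01  3.38270049e-05] [-0.55424252 -0.07693097  0.41142989  1.91061741  0.03181449  1.30168653
  1.54744747] [[ 0.001 -0.945 -0.326  0.083]
 [ 1.     0.001  0.     0.   ]
 [-0.    -0.326  0.945 -0.142]
 [ 0.     0.     0.     1.   ]] 323.3900392484744
```

View pics/w1.png

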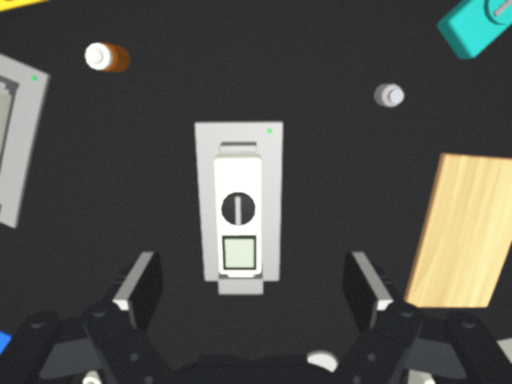

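The wrist view shows the meter at columns 215–263 and rows 155–278, with the dial at (238,208). The board is at the right, partly behind a finger.

```bash
python3 - <<'E'
from h import *
import pickle
st,c=pickle.load(open("w.pkl","rb"));im=c["pixels"]
hsv=cv2.cvtColor(im,cv2.COLOR_BGR2HSV);V=hsv[...,2];S=hsv[...,1]
m=np.zeros_like(V);m[145:285,205:272]=((V>225)&(S<40))[145:285,205:272]
for r in range(148,284,8):
    x=np.flatnonzero(m[r]); 
    if len(x): 
        p=onplane(c,[[x[0]-.5,r],[x[-1]+.5,r]],.05,st)*1000; print(r,x[0],x[-1],np.round(p[:,:2],1).tolist(),np.round(p[:,:2].mean(0),1))
col=V[148:162,238];print(col)
k=cv2.findContours(m,0,1)[0];k=max(k,key=cv2.contourArea)[:,0]
P=onplane(c,k,.05,st)[:,:2]*1000;r=cv2.minAreaRect(P.astype(np.float32));print(r,cv2.boxPoints(r))
d=np.zeros_like(V);d[188:228,218:260]=(V<100)[188:228,218:260];u=cv2.moments(d,True);u=[u["m10"]/u["m00"],u["m01"]/u["m00"]];print("dial",u,onplane(c,u,.058,st)*1000)
g=np.zeros_like(V);g[118:284,190:290]=((V>120)&(S<50))[118:284,190:290];k=max(cv2.findContours(g,0,1)[0],key=cv2.contourArea)[:,0]
P=onplane(c,k,.008,st)[:,:2]*1000;print("dock",cv2.minAreaRect(P.astype(np.float32)),cv2.boxPoints(cv2.minAreaRect(P.astype(np.float32))))
# board
b=cv2.inRange(hsv,(5,50,90),(30,255,255));b[:140]=0;b[:,:390]=0
for r in (170,200,230,260,290):
    x=np.flatnonzero(b[r]);p=onplane(c,[[x[0]-.5,r]],.012,st)*1000;print("b",r,x[0],p)
for q in (450,470,490,505):
    y=np.flatnonzero(b[:,q]);p=onplane(c,[[q,y[0]-.5],[q,y[-1]+.5]],.012,st)*1000;print("bc",q,y[0],y[-1],p[:,:2].tolist())
E
```

```text
148 225 271 [[440.4, -18.3], [434.2, 29.0]] [437.3   5.3]
156 263 271 [[443.7, 21.1], [442.5, 30.2]] [443.1  25.7]
164 213 271 [[458.7, -28.9], [450.8, 31.5]] [454.8   1.3]
172 214 270 [[467.1, -27.1], [459.5, 31.7]] [463.3   2.3]
180 214 271 [[475.8, -26.3], [468.0, 34.1]] [471.9   3.9]
188 214 262 [[484.7, -25.5], [478.0, 25.9]] [4.813e+02 2.000e-01]
196 215 261 [[493.5, -23.6], [487.0, 26.1]] [490.3   1.2]
204 215 261 [[502.7, -22.8], [496.1, 27.4]] [499.4   2.3]
212 216 261 [[511.9, -20.9], [505.4, 28.7]] [508.6   3.9]
220 216 261 [[521.3, -20.0], [514.8, 30.0]] [518.1   5. ]
228 216 261 [[531.0, -19.1], [524.4, 31.4]] [527.7   6.1]
236 217 261 [[540.7, -17.1], [534.2, 32.7]] [537.5   7.8]
244 217 261 [[550.8, -16.2], [544.2, 34.1]] [547.5   9. ]
252 218 261 [[560.9, -14.1], [554.4, 35.6]] [557.6  10.7]
260 218 261 [[571.4, -13.2], [564.8, 37.0]] [568.1  11.9]
268 218 260 [[582.1, -12.2], [575.6, 37.4]] [578.9  12.6]
276 229 252 [[591.4, 1.6], [587.7, 29.6]] [589.5  15.6]
[227 227 223 218 215 208 202 199 208 227 246 254 255 255]
((512.1124877929688, 9.064994812011719), (155.25253
[... 401 characters left out ...]
.8336   -29.315186]
 [622.2583    69.6439  ]]
b 170 437 [[441.12759291 232.44660301  12.        ]]
b 200 429 [[479.5985886  234.22041252  12.        ]]
b 230 422 [[520.36037596 237.88507355  12.        ]]
b 260 414 [[564.23881126 240.87303823  12.        ]]
b 290 406 [[611.68975873 244.57800823  12.        ]]
bc 450 153 307 [[418.04458960974927, 242.72163928410922], [635.3126032201449, 322.0235750207239]]
bc 470 155 307 [[416.66787500824404, 269.09915770517125], [633.1258568339262, 354.2025537183063]]
bc 490 156 300 [[413.98027772589455, 295.9316290774396], [618.8603917378482, 382.07111558452937]]
bc 505 157 261 [[412.1506669242503, 316.8314342967358], [553.4921113611822, 377.6231395879961]]
```

Call:
send_rows(deltas=[[1,[12,-6,-20],[0,0,0.4]],[1,[24,-12,-60],[0,0,0.4]],[1,[24,-12,-100],[0,0,0.4]],[1,[24,-12,-140],[0,0,0.4]],[1,[24,-12,-170],[0,0,0.4]],[1,[24,-12,-190],[0,0,0.4]],[1,[24,-12,-205],[0,0,0.4]],[1,[24,-12,-211],[0,0,0.4]]])

```text
t: 3.15
ee_pos: [0.4763, -0.0007, 0.0198]
eef_rot: [-0.0, -0.068, 0.998, -0.0]
contact_force: [-0.6, 0.2, 0.6]
opening: 0.0854
finger_force: 0.0
```

Call:
send_rows(deltas=[[0.8,[0,0,0],[0,0,0]],[0.7,[0,0,0],[0,0,0]],[0.6,[0,0,0],[0,0,0]],[0.5,[0,0,0],[0,0,0]],[0.4,[0,0,0],[0,0,0]],[0.3,[0,0,0],[0,0,0]],[0.3,[0,0,0],[0,0,0]],[0.3,[0,0,0],[0,0,0]]])

```text
t: 4.15
ee_pos: [0.477, -0.0006, 0.0212]
eef_rot: [0.0, -0.068, 0.998, 0.0]
contact_force: [-2.6, 0.2, 9.4]
opening: 0.0489
finger_force: 83.2
```

```bash
python3 - <<'E'
from h import *
s=env.state();print({k:np.round(s[k],3) for k in("t","q","ee_pos","eef_rot","contact_force","torque","opening","finger_force")})
c=viewer.read_camera("wrist");cv2.imwrite("pics/w2.png",c["pixels"])
E
```

```text
{'t': np.float64(4.15), 'q': array([-0.49 ,  0.262,  0.438,  2.076, -0.15 ,  0.832,  1.742]), 'ee_pos': array([ 0.477, -0.001,  0.021]), 'eef_rot': array([ 0.   , -0.068,  0.998,  0.   ]), 'contact_force': array([-2.596,  0.17 ,  9.444]), 'torque': array([-0.08 ,  0.637, -0.043]), 'opening': np.float64(0.049), 'finger_force': np.float64(83.162)}
```

View pics/w2.png

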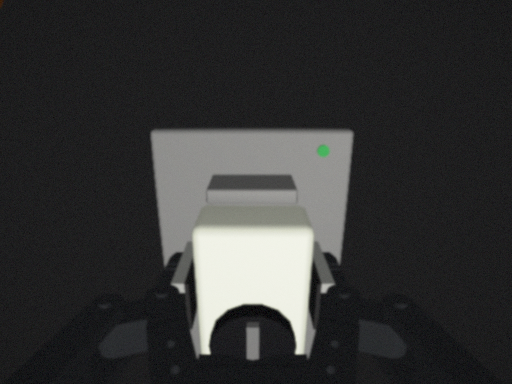

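The meter is gripped straight between the pads, with the dial at (252,340) and the lip at (252,187). Next is tilting about the tongue tip.

Call:
send_rows(deltas=[[0.3,[0,0,3.5],[-0.2,1.5,0]],[0.3,[0,0,7],[-0.4,3,0]],[0.3,[0,0,10.5],[-0.6,4.5,0]],[0.3,[0,0,14],[-0.8,6,0]],[0.3,[0.3,0,17.5],[-1,7.5,0]],[0.3,[0.6,0,21],[-1.2,9,0]],[0.3,[1.2,0.1,24],[-1.4,10.4,0]],[0.3,[1.8,0.2,27.5],[-1.6,11.9,0]]])

```text
t: 5.2
ee_pos: [0.4786, -0.0005, 0.0482]
eef_rot: [-0.105, -0.067, 0.992, -0.007]
contact_force: [2.4, 0.7, 0.1]
opening: 0.0489
finger_force: 82.6
```

```bash
python3 - <<'E'
from h import *
s=env.state();print({k:np.round(s[k],3) for k in("t","q","contact_force","torque","opening","finger_force")})
c=viewer.read_camera("scene")["pixels"][185:275,165:290];cv2.imwrite("pics/s2.png",cv2.resize(c,None,fx=5,fy=5,interpolation=2))
E
```

```text
{'t': np.float64(5.2), 'q': array([-0.473,  0.379,  0.441,  1.881, -0.155,  1.132,  1.744]), 'contact_force': array([2.354, 0.726, 0.135]), 'torque': array([ 0.049, -0.806, -0.004]), 'opening': np.float64(0.049), 'finger_force': np.float64(82.576)}
```

View pics/s2.png

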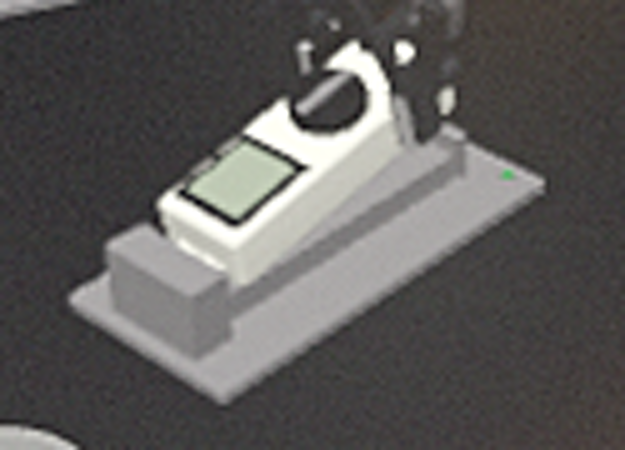

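The near end is raised above the lip and the tongue is still under the keeper. Drawing back.

Call:
send_rows(deltas=[[0.3,[-5,-0.7,0.3],[0,0,0]],[0.3,[-10,-1.4,0.6],[0,0,0]],[0.3,[-16,-2.2,1],[0,0,0]],[0.3,[-22,-3,1],[0,0,0]],[0.3,[-28,-3.8,1],[0,0,0]],[0.3,[-34,-4.7,1],[0,0,0]],[0.3,[-40,-5.5,1],[0,0,0]],[0.3,[-45,-6.2,1],[0,0,0]]])

```text
t: 6.25
ee_pos: [0.4328, -0.0068, 0.0488]
eef_rot: [-0.104, -0.067, 0.992, -0.007]
contact_force: [-0.1, -0.2, -2.2]
opening: 0.0485
finger_force: 82.6
```

Call:
send_rows(deltas=[[0.3,[0,0,8],[0,0,0]],[0.3,[0,0,20],[0,0,0]],[0.3,[0,0,35],[0,0,0]],[0.3,[0,0,50],[0,0,0]],[0.3,[0,0,65],[0,0,0]],[0.3,[0,0,80],[0.5,-4,0]],[0.3,[0,0,90],[1.1,-8,0]],[0.3,[0,0,95],[1.6,-11.9,0]]])

```text
t: 7.25
ee_pos: [0.4336, -0.0068, 0.1451]
eef_rot: [0.002, -0.068, 0.998, 0.0]
contact_force: [0.7, 0.5, -3.1]
opening: 0.0487
finger_force: 82.9
```

```bash
python3 - <<'E'
from h import *
s=env.state();print({k:np.round(s[k],3) for k in("t","q","ee_pos","eef_rot","contact_force","torque","opening","finger_force")})
n=np.array(s["eef_rot"]);print(Ro.from_quat(n[[1,2,3,0]]).as_matrix().round(3))
c=viewer.read_camera("scene")["pixels"][120:320,140:400];cv2.imwrite("pics/s3.png",cv2.resize(c,None,fx=3,fy=3,interpolation=2))
E
```

```text
{'t': np.float64(7.25), 'q': array([-0.546, -0.046,  0.451,  2.073,  0.022,  1.107,  1.601]), 'ee_pos': array([ 0.434, -0.007,  0.145]), 'eef_rot': array([ 0.002, -0.068,  0.998,  0.   ]), 'contact_force': array([ 0.748,  0.512, -3.063]), 'torque': array([0.004, 0.132, 0.004]), 'opening': np.float64(0.049), 'finger_force': np.float64(82.919)}
[[-0.991 -0.135  0.003]
 [-0.135  0.991  0.001]
 [-0.003  0.    -1.   ]]
```

View pics/s3.png

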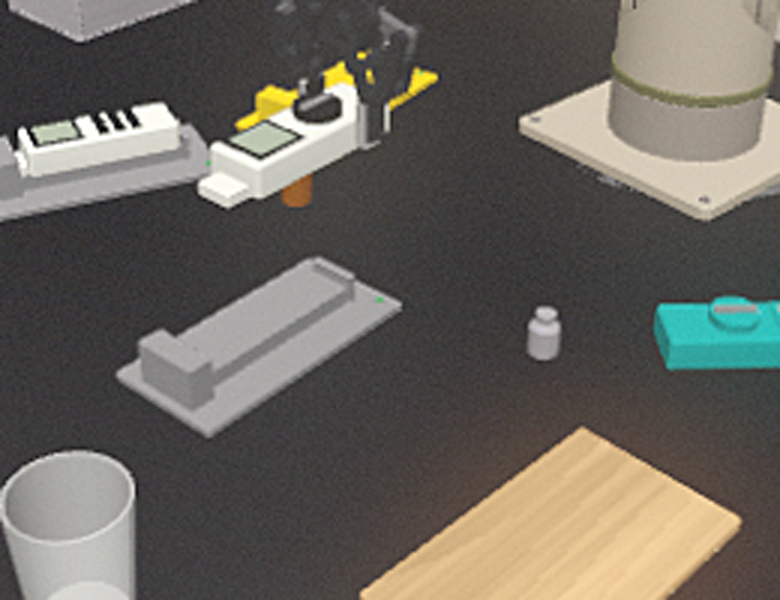

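The meter is free and held level. Carrying it over the board.

Call:
send_rows(deltas=[[0.3,[5,30,5],[0,0,-0.5]],[0.3,[12,70,5],[0,0,-1]],[0.3,[19,115,5],[0,0,-1.5]],[0.3,[27,160,5],[0,0,-2]],[0.3,[35,205,5],[0,0,-2.5]],[0.3,[42,250,5],[0,0,-3]],[0.3,[49,290,5],[0,0,-3.5]],[0.3,[53,315,5],[0,0,-3.7]]])

```text
t: 8.3
ee_pos: [0.4858, 0.3106, 0.1487]
eef_rot: [-0.001, -0.037, 0.999, -0.0]
contact_force: [-0.4, 0.0, -3.0]
opening: 0.0485
finger_force: 83.2
```

Call:
send_rows(deltas=[[0.3,[0,0,-10],[0,0,0]],[0.3,[0,0,-25],[0,0,0]],[0.3,[0,0,-40],[0,0,0]],[0.3,[0,0,-55],[0,0,0]],[0.3,[0,0,-70],[0,0,0]],[0.3,[0,0,-85],[0,0,0]],[0.3,[0,0,-95],[0,0,0]],[0.3,[0,0,-100],[0,0,0]]])

```text
t: 9.3
ee_pos: [0.4861, 0.3082, 0.0481]
eef_rot: [-0.0, -0.036, 0.999, -0.0]
contact_force: [0.4, -0.9, -2.3]
opening: 0.0488
finger_force: 83.2
```

```bash
python3 - <<'E'
from h import *
import pickle
s=env.state();print({k:np.round(s[k],3) for k in("t","ee_pos","eef_rot","contact_force","torque","opening","finger_force")})
t=viewer.read_camera("top");c=viewer.read_camera("scene");pickle.dump((s,t,c),open("p.pkl","wb"))
a=cv2.resize(c["pixels"][220:370,240:410],(680,600),interpolation=2);
cv2.imwrite("pics/p1.png",a)
E
```

```text
{'t': np.float64(9.3), 'ee_pos': array([0.486, 0.308, 0.048]), 'eef_rot': array([-0.   , -0.036,  0.999, -0.   ]), 'contact_force': array([ 0.437, -0.904, -2.263]), 'torque': array([0.018, 0.132, 0.004]), 'opening': np.float64(0.049), 'finger_force': np.float64(83.228)}
```

View pics/p1.png

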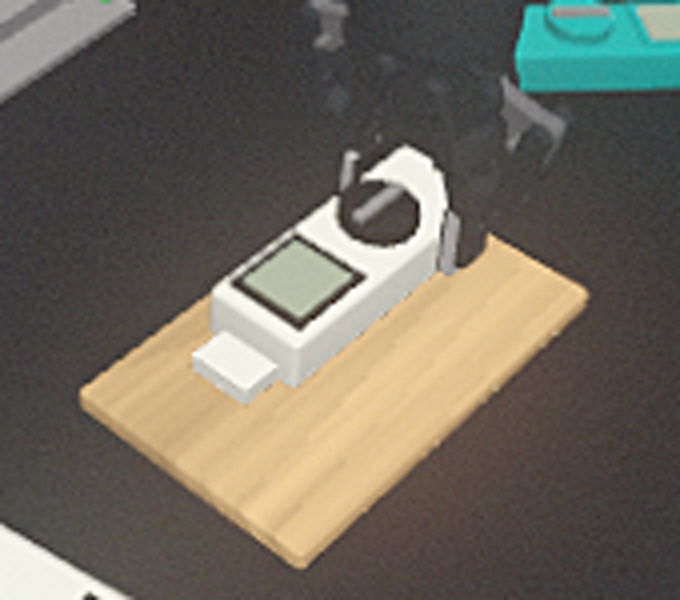

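The meter is level over the board and lies along its length, about 36 mm above it. Lowering gently.

Call:
send_rows(deltas=[[0.3,[0,0,-7],[0,0,0]],[0.3,[0,0,-15],[0,0,0]],[0.3,[0,0,-22],[0,0,0]],[0.3,[0,0,-28],[0,0,0]],[0.3,[0,0,-31],[0,0,0]],[0.3,[0,0,-33],[0,0,0]],[0.3,[0,0,-34],[0,0,0]],[0.3,[0,0,-34],[0,0,0]]])

```text
t: 10.4
ee_pos: [0.4863, 0.3083, 0.0149]
eef_rot: [0.0, -0.036, 0.999, 0.0]
contact_force: [-0.8, 0.8, -2.1]
opening: 0.0494
finger_force: 83.2
```

Call:
send_rows(deltas=[[0.3,[0,0,-0.5],[0,0,0]],[0.3,[0,0,-0.8],[0,0,0]],[0.3,[0,0,-1],[0,0,0]],[0.3,[0,0,-1.2],[0,0,0]],[0.3,[0,0,-1.5],[0,0,0]],[0.3,[0,0,-1.7],[0,0,0]],[0.3,[0,0,-2],[0,0,0]],[0.3,[0,0,-2],[0,0,0]]])

```text
t: 11.4
ee_pos: [0.4863, 0.3083, 0.0128]
eef_rot: [-0.0, -0.036, 0.999, 0.0]
contact_force: [-0.8, -1.5, -2.5]
opening: 0.0489
finger_force: 83.2
```

Call:
send_rows(deltas=[[0.3,[0,0,-0.3],[0,0,0]],[0.3,[0,0,-0.6],[0,0,0]],[0.3,[0,0,-0.9],[0,0,0]],[0.3,[0,0,-1.2],[0,0,0]],[0.3,[0,0,-1.5],[0,0,0]],[0.3,[0,0,-1.5],[0,0,0]],[0.3,[0,0,-1.5],[0,0,0]],[0.3,[0,0,-1.5],[0,0,0]]])

```text
t: 12.4
ee_pos: [0.4863, 0.3083, 0.0114]
eef_rot: [0.0, -0.036, 0.999, 0.0]
contact_force: [-1.3, 0.2, -0.4]
opening: 0.0488
finger_force: 83.3
```

Call:
send_rows(deltas=[[0.3,[0,0,-0.2],[0,0,0]],[0.3,[0,0,-0.4],[0,0,0]],[0.3,[0,0,-0.6],[0,0,0]],[0.3,[0,0,-0.8],[0,0,0]],[0.3,[0,0,-0.8],[0,0,0]],[0.3,[0,0,-0.8],[0,0,0]],[0.3,[0,0,-0.8],[0,0,0]],[0.3,[0,0,-0.8],[0,0,0]]])

```text
t: 13.4
ee_pos: [0.4863, 0.3083, 0.0113]
eef_rot: [-0.0, -0.036, 0.999, 0.0]
contact_force: [-5.9, -3.3, 9.4]
opening: 0.0486
finger_force: 84.7
```

Call:
send_rows(deltas=[[0.6,[0,0,0],[0,0,0]],[0.65,[0,0,0],[0,0,0]],[0.7,[0,0,0],[0,0,0]],[0.8,[0,0,0],[0,0,0]],[0.9,[0,0,0],[0,0,0]],[1,[0,0,0],[0,0,0]],[1,[0,0,0],[0,0,0]],[1,[0,0,0],[0,0,0]]])

```text
t: 14.4
ee_pos: [0.4863, 0.3083, 0.0105]
eef_rot: [-0.0, -0.036, 0.999, 0.0]
contact_force: [-0.0, -0.4, 0.5]
opening: 0.0852
finger_force: 0.0
```

Call:
send_rows(deltas=[[1,[0,0,10],[0,0,0]],[1,[0,0,30],[0,0,0]],[1,[0,0,60],[0,0,0]],[1,[0,0,100],[0,0,0]],[1,[0,0,140],[0,0,0]],[1,[-20,0,180],[0,0,0]],[1,[-60,0,200],[0,0,0]],[1,[-90,0,200],[0,0,0]]])

```text
t: 15.4
ee_pos: [0.3957, 0.3089, 0.2131]
eef_rot: [0.001, -0.036, 0.999, 0.001]
contact_force: [-0.3, -0.9, -0.1]
opening: 0.0852
finger_force: 0.0
```

```bash
python3 - <<'E'
from h import *
s=env.state();print(s["t"],s["ee_pos"],s["eef_rot"])
c=viewer.read_camera("wrist");t=viewer.read_camera("scene")
cv2.imwrite("pics/f1.png",np.hstack([cv2.resize(c["pixels"],(400,300)),cv2.resize(t["pixels"],(400,300))]))
im=c["pixels"];h=cv2.cvtColor(im,cv2.COLOR_BGR2HSV)
for n,m,z in(("white",cv2.inRange(h,(0,0,215),(180,45,255)),.04),("board",cv2.inRange(h,(5,50,90),(30,255,255)),.012)):
    for k in sorted(cv2.findContours(m,0,1)[0],key=cv2.contourArea)[-2:]:
        k=k[:,0];P=onplane(c,k,z,s)[:,:2]*1000;r=cv2.minAreaRect(P.astype(np.float32));print(n,np.round(k.mean(0)),np.round(r[0],1),np.round(r[1],1),round(r[2],1))
E
```

```text
15.4 [0.39571244 0.30888241 0.21312402] [ 0.00134034 -0.03562757  0.99936315  0.00147273]
white [ 96. 124.] [364.4 153.3] [11.3 12.8] 85.7
white [246. 270.] [527.7 311.8] [146.4  50.5] 3.9
board [245. 249.] [524.3 310. ] [223.  132.5] 4.1
```

View pics/f1.png

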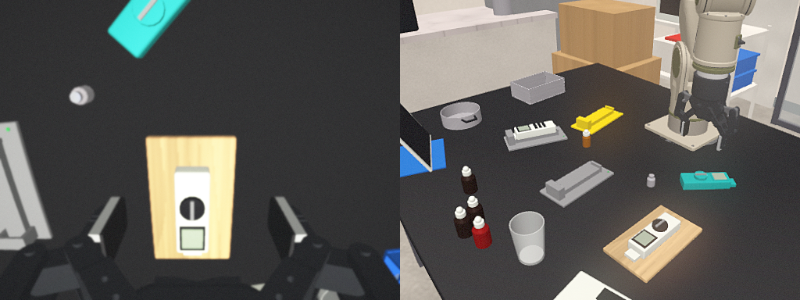

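The meter lies flat and face up, centred on the board to within a few millimetres and aligned to 0.2°. The keypad meter is still in its dock.

```bash
python3 -c "
from cell import env
print(env.hand_in())"
```

```text
the job is handed in; nothing more can be done
None
```

The dial meter was tilted over the lip, drawn out from under the keeper and set down flat and face up in the middle of the board, along its length; the keypad meter was left in its dock, and the job was handed in at about 15.5 s (no verdict was returned).

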